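Slide the low biscuit tray under the counter-top shelf

ROBOT

A 7-joint arm with a two-finger parallel gripper is mounted at the origin on the work surface. World frame = base frame: x ahead of the robot, y to its left, z up, the work surface at z = 0. Lengths are in m, angles in rad, forces in N, time in s.
With the tool pointing down it reaches from about 0.4 to 0.85 m from the base axis. Payload 6.9 kg.
Tool frame: the origin (TCP) lies midway between the tips of the shut fingers; the grasp point (between the pads) lies behind it (ctrl.pinch_z is the z of the grasp point in the tool frame, in m); z points along the fingers, y is the direction in which the jaws open and shut (so a half turn about z gives the same grasp; the last joint's range is limited). The gripper opens to 85 mm and grips with 20 to 120 N. Pads are 22 mm wide; open, the fingers measure 114 mm over their backs; the gripper's body (76 mm by 85 mm) begins 54 mm behind the grasp point. The pads swing forward as they close: fully open they stand 13 mm farther back than shut.
Start: joints at [-1.236, 0.507, -0.238, 1.5, 0.126, 1.149, -0.155], TCP at [0.142, 0.609, 0.231] pointing down, gripper open.
Joint ranges: [-3.08, 3.08], [-0.24, 2.05], [-1.43, 1.35], [0, 2.5], [-1.52, 4.66], [0.17, 1.96], [-2.89, 2.89]. Speed limits (rad/s): [2.39, 2.39, 3.14, 3.14, 3.14, 3.14, 3.14].

INTERFACE

Orientations are given as a unit quaternion [w, x, y, z].
In Python, from station import ctrl, get_state, vision, ticket, models gives the robot as it stands. Calls block until the motion is done:
- ctrl.movep(position, orientation): joint-space move of the TCP to a pose.
- ctrl.movel(position, frame=None, max_speed=0.15): straight line of the TCP; frame=None keeps the orientation; max_speed is the mean speed in m/s.
- ctrl.set_joints(angles): joint-space move.
- ctrl.ungrasp() and ctrl.close_gripper(force=None): open the fingers fully, or close them until they stop; force is the grip in N (None keeps the last).
- ctrl.pause(seconds).
- ctrl.ik(position, orientation): joint angles nearest the present ones, or None.
- get_state(): the state.
- vision.grab_frame(name): name is "side" or "top" or "wrist"; returns (picture, depth): 480x640x3 uint8, blue, green, red; 480x640 float32, m along the optical axis (not along the pixel's ray), 0 where there is no reading.
- vision.camera_info(name): a dict with "mtx" (3x3 intrinsics, pixels), "R" (3x3) and "t" (3): a world point X has camera coordinates R X + t; the wrist camera has in their place "hand_eye" (4x4, takes a point from camera to tool coordinates, whose origin is the TCP and whose axes are the flange's). Camera axes: x right, y down, z forward; pixel columns grow to the right and rows downward; lengths in m; the calibration is good to about 2 mm. A picture is of the moment at which its call begins: read the wrist's pose just before it. camera_info takes no time and is no camera call.
A pose or a line that the arm cannot do raises ctrl.Unreachable and nothing moves.
- ticket.close_job(): hands the job in, once; it reports no verdict.
Trained networks look in the newest picture that a camera, given by its name, has taken for a name from the list of things; names that differ only in an ending like _2 or _b are one class to them, and where a whole thing is asked for, a point or a joint stands for the part that bears it (a point fixed in the world has none). Each returns a list of dicts, best first, with "p" (0 to 1); they miss things now and then, are a little off and sometimes report something else, mostly with a low value. They report only what shows in the picture. A call takes as long as a camera call.
- models.recognise(camera, target): "point" ([column, row] in pixels, amid what is visible of it).
- models.masks_of(camera, target): "mask" (480x640 bool, what is visible of it) and "point" ([column, row] in pixels, amid what is visible of it).
The state is a dict: "time": time; "qpos": joint angles; "qd": joint speeds; "tau": joint torques, N m; "tcp_pos": TCP position; "eef_rot": TCP orientation; "contact_force": force on the tool from outside, world axes, zero at the start; "wrist_torque": the same for the moment, N m; "width": finger opening in m.
Only numpy, scipy, OpenCV 4.12 (cv2) and the standard library are available. Lean on these libraries where they do the work, as an engineer would, in place of code of your own. Each camera call takes 0.05 s, during which the arm holds its last target.

TASK

Take the low wooden biscuit tray by its handle (not the deep tray of the same make) and slide it along the counter in under the little display shelf, handle pointing out at the front. Leave it standing flat and square, midway between the shelf's legs and with the tray's front wall flush with the front edge of the shelf board. Keep it level and down on the counter, do not bump it against the shelf, and leave the deep tray where it is.

Things in the scene. Friction and masses are not known exactly. Their poses are not given: they have to be found in the camera images.
- tray: The low tray: square wooden open box 130 x 130 mm, 40 mm high, full of biscuits, about 0.35 kg, loose. Origin: centre of the box's underside; z up, x away from the handle (front wall at x = -65 mm). A straight handle sticks out of the front wall along -x, from x = -65 to -155 mm, 22 mm wide in y, z 18 to 40 mm. The counter between the trays and in front of the shelf is clear.
- tray_grip (a point): The place to hold the low tray: on the handle's middle line, 125 mm from the tray's centre (60 mm in front of its front wall), 29 mm above the tray's underside. Axes as the tray's.
- shelf: Small shelf fixed to the counter: pine board 160 (x) x 240 mm (y), underside 70, top 85 mm up; two 45 mm high packs on it. Four black 12 mm legs, centres x +-74, y +-106 mm; rails over the legs at the sides reach down to 62 mm. Origin: on the counter under the board's centre; x from open front (edge at x = -80 mm) to back. Tray home: same heading, its origin at x = -15, y = 0 mm here.
- deep_tray: The deep tray, to be left alone: same wood, footprint and handle as the low tray but 100 mm high, too tall for the shelf; loose, on the other side of the middle from the low tray. Origin: centre of the box's underside; x away from the handle.

How it is judged:
By the outcome, as a careful person would: the job done as asked, in the order asked, and still so for the second after the job is handed in, with the robot touching nothing.
It also fails if it takes over 46 s, if anything falls off the work surface, if the arm or the gripper's body presses on something with over 40 N, if the wrist force passes 120 N, or if a joint passes its speed limit or range.

## Working session

There is one attempt and no reset: what is moved stays moved. The work goes in short steps, each a Python script; the robot and the scene stay as the last script left them, time stands still between calls to the robot, and variables do not carry over. Pictures are saved under pics/ and viewed, and the job is handed in when it is done.

```bash
ls; mkdir -p pics; python3 - <<'E'
from station import ctrl, get_state, vision, ticket, models
import cv2
s=get_state();print(s['time'],s['tcp_pos'],s['eef_rot'],s['width'],ctrl.pinch_z)
for n in ['side','top']:
    p,d=vision.grab_frame(n);cv2.imwrite(f'pics/{n}0.png',p)
    i=vision.camera_info(n);print(n,i)
    for t in ['tray','deep_tray','shelf','tray_grip']:
        print(t,[(r['p'],r['point']) for r in models.recognise(n,t)])
E
```

```text
pics
0.0 [0.14170486 0.60819562 0.23043091] [-1.03363947e-04  1.14139588e-01  9.93464309e-01 -9.00217947e-04] 0.08524194829116331 -0.0187
side {'mtx': array([[584.97398726,   0.        , 324.01713097],
       [  0.        , 584.97398726, 242.44652896],
       [  0.        ,   0.        ,   1.        ]]), 'R': array([[-0.94333043, -0.33172615,  0.00924423],
       [-0.1743173 ,  0.4716182 , -0.86440138],
       [ 0.2823848 , -0.81702756, -0.50271741]]), 't': array([0.54962028, 0.14061692, 0.90157514])}
tray [(0.7, [316.3, 367.1])]
deep_tray [(0.75, [400.1, 187.0])]
shelf [(0.75, [203.8, 219.9])]
tray_grip [(0.78, [318.2, 370.1])]
top {'mtx': array([[570.88849456,   0.        , 322.06094437],
       [  0.        , 570.88849456, 228.24787442],
       [  0.        ,   0.        ,   1.        ]]), 'R': array([[ 2.06160015e-02, -9.99780932e-01,  3.61501729e-03],
       [-9.78920086e-01, -2.09204618e-02, -2.03169385e-01],
       [ 2.03200505e-01,  6.49727313e-04, -9.79136932e-01]]), 't': array([-0.01846536,  0.57052244,  1.17629041])}
tray [(0.59, [189.8, 262.3])]
deep_tray [(0.69, [445.9, 261.6]), (0.58, [189.0, 264.7])]
shelf [(0.59, [301.9, 137.0])]
tray_grip [(0.79, [189.0, 263.9])]
```

View pics/side0.png

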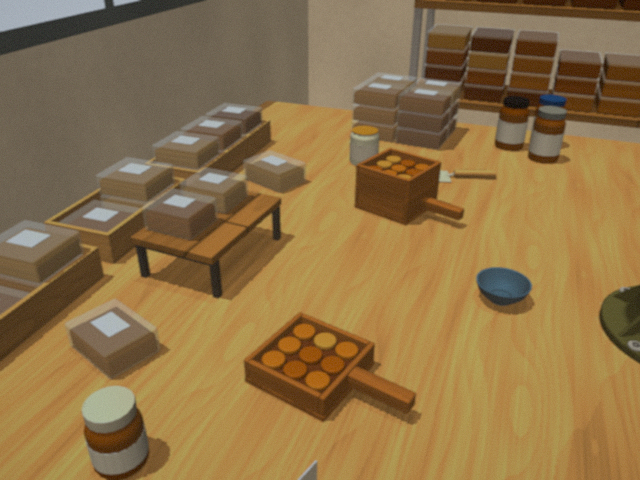

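View pics/top0.png

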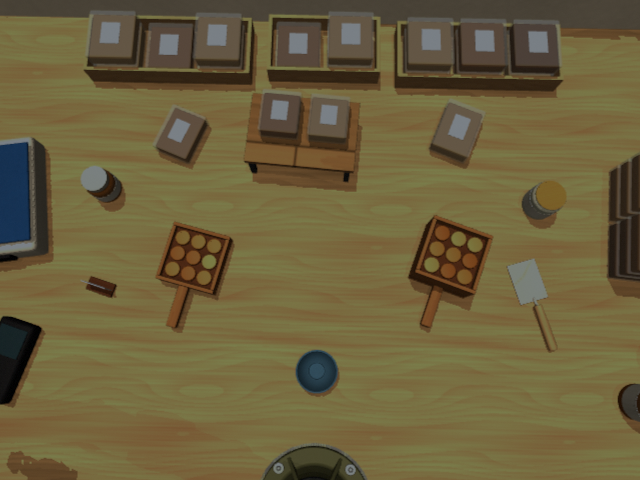

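The side view shows the low tray at about (310,360) with its handle toward (395,390), the deep tray at (400,185) and the shelf at (210,220). In the top view the low tray is at (193,258), the deep one at (450,258) and the shelf at (303,135). Next I'll measure their poses.

```bash
cat > h.py <<'E'
from station import ctrl, get_state, vision, ticket, models
import cv2, numpy as np
def world(n,d):
    i=vision.camera_info(n);K=i['mtx'];v,u=np.mgrid[0:480,0:640]
    c=np.stack([(u-K[0,2])/K[0,0]*d,(v-K[1,2])/K[1,1]*d,d],-1)
    return (c-i['t'])@i['R']   # R^T(c-t)
def rect(P):
    (c,s,a)=cv2.minAreaRect((P[:,:2]*1000).astype(np.float32));return np.round(c,1),np.round(s,1),round(a,2)
E
python3 - <<'E'
from h import *
for n in ['top','side']:
    p,d=vision.grab_frame(n);W=world(n,d)
    np.save(f'{n}_d0.npy',d)
    for t in ['tray','shelf','deep_tray']:
        for r in models.masks_of(n,t)[:2]:
            m=r['mask']&(d>0);P=W[m];z=P[:,2]
            print(n,t,r['p'],np.round(r['point']),m.sum(),'z pct',np.round(np.percentile(z,[1,10,50,90,99]),3),'med',np.round(np.median(P,0),3))
            np.save(f'm_{n}_{t}_{int(r["p"]*100)}.npy',m)
            for lo,hi in [(.034,.047),(.06,.092),(.092,.11)]:
                q=P[(z>lo)&(z<hi)]
                if len(q)>150: print('   band',lo,hi,len(q),rect(q), np.round(np.median(q[:,2]),4))
    # counter check
    print('counter z', np.round(np.percentile(W[300:340,220:300].reshape(-1,3)[:,2],[5,50,95]),4))
print(vision.camera_info('wrist')['hand_eye'])
E
```

```text
top tray 0.91 [190. 262.] 4194 z pct [0.011 0.027 0.036 0.042 0.045] med [0.495 0.279 0.036]
   band 0.034 0.047 2687 (array([461.8, 282.8]), array([132.3, 219.3]), 75.96) 0.0386
top shelf 0.58 [304. 135.] 8302 z pct [0.002 0.083 0.089 0.132 0.135] med [0.768 0.04  0.089]
   band 0.06 0.092 4248 (array([780.5,  41.2]), array([240.1, 162.4]), 85.61) 0.0858
   band 0.092 0.11 270 (array([777.6,  36.3]), array([223.7, 143.3]), 84.49) 0.1002
top deep_tray 0.92 [445. 262.] 5021 z pct [0.004 0.04  0.088 0.1   0.104] med [ 0.502 -0.271  0.088]
   band 0.034 0.047 525 (array([ 477., -234.]), array([201.6, 113.6]), 26.11) 0.0404
   band 0.06 0.092 2698 (array([ 513.6, -280.2]), array([128.2, 129.4]), 70.81) 0.0864
   band 0.092 0.11 1437 (array([ 513.9, -282. ]), array([131.5, 130.7]), 70.54) 0.0983
counter z [-0.0032  0.0009  0.0051]
side tray 0.77 [316. 368.] 10074 z pct [0.002 0.016 0.035 0.04  0.042] med [0.489 0.303 0.035]
   band 0.034 0.047 5708 (array([461.8, 286.9]), array([133.4, 220.9]), 75.9) 0.0372
side shelf 0.55 [204. 219.] 9674 z pct [0.001 0.06  0.086 0.13  0.132] med [0.765 
[... 231 characters left out ...]
rray([209.4,  86.2]), 59.18) 0.1012
side deep_tray 0.7 [396. 188.] 5465 z pct [0.001 0.017 0.065 0.096 0.101] med [ 0.501 -0.233  0.065]
   band 0.034 0.047 746 (array([ 478.2, -231.7]), array([204.5, 117.9]), 25.72) 0.0397
   band 0.06 0.092 2096 (array([ 515.1, -276.4]), array([136.5, 135.1]), 71.47) 0.085
   band 0.092 0.11 823 (array([ 513.2, -276.9]), array([136.8, 131.8]), 69.02) 0.0978
counter z [-0.0013  0.0005  0.0393]
[[ 3.54120893e-04 -9.60248597e-01 -2.79146030e-01  7.12222330e-02]
 [ 9.99999860e-01  4.49797576e-04 -2.78695161e-04  1.04702650e-03]
 [ 3.93175845e-04 -2.79145892e-01  9.60248622e-01 -1.42966662e-01]
 [ 0.00000000e+00  0.00000000e+00  0.00000000e+00  1.00000000e+00]]
```

```bash
cat >> h.py <<'E'
from scipy.spatial.transform import Rotation as Ro
def quat(deg): 
    t=np.radians(90+deg/2);return np.array([0,np.cos(t),np.sin(t),0])
def hd(deg): return np.array([np.cos(np.radians(deg)),np.sin(np.radians(deg))])
def wworld():
    s=get_state();q=s['eef_rot'];R=Ro.from_quat([q[1],q[2],q[3],q[0]]).as_matrix();T=s['tcp_pos']
    p,d=vision.grab_frame('wrist');i=vision.camera_info('wrist');K=i['mtx'];H=i['hand_eye'];v,u=np.mgrid[0:480,0:640]
    c=np.stack([(u-K[0,2])/K[0,0]*d,(v-K[1,2])/K[1,1]*d,d],-1)
    return p,d,(c@H[:3,:3].T+H[:3,3])@R.T+T
E
python3 - <<'E'
from h import *
h=hd(-14.04); c=np.array([.5055,.2725+.001]); g=c-.125*h; print('grip',g)
q=quat(-14.04)
ctrl.movep([g[0]-.04*h[0],g[1]-.04*h[1],.16],q)
s=get_state();print(s['time'],s['tcp_pos'],s['qpos'])
p,d,W=wworld();cv2.imwrite('pics/w1.png',p)
for r in models.masks_of('wrist','tray'):
    m=r['mask']&(d>0);P=W[m];z=P[:,2];print(r['p'],m.sum(),np.percentile(z,[5,50,95]));
    q_=P[(z>.03)&(z<.048)];print(rect(q_),np.median(q_[:,2]))
    L=(q_[:,:2]-c)@np.array([h,[-h[1],h[0]]]).T
    k=L[:,0]<-.08;H=L[k];print('handle local x',H[:,0].min(),H[:,0].max())
    for a in np.arange(-.15,-.08,.01):
        b=H[abs(H[:,0]-a)<.005,1]
        if len(b)>20: print(round(a,3),np.round(np.percentile(b,[2,50,98]),4))
    k=abs(L[:,0])<.04;print('y ext',np.percentile(L[k,1],[.5,99.5]),'x',np.percentile(L[abs(L[:,1])>.03,0],[.5,1,5,99.5]))
for t,qd in [([.64,.052,.01],quat(-4.4)),([.44,.08,.01],quat(-4.4)),([*g,.01],q)]: print(ctrl.ik(t,qd))
E
```

```text
grip [0.38423418 0.3038249 ]
2.2667 [0.34521722 0.31510394 0.16031133] [-0.65318516  0.34641489 -0.1864999   2.00520842  0.08733211  0.79614238
  0.43755076]
0.9 14245 [0.01196879 0.03612871 0.04089408]
(array([431.7, 293.7]), array([129.4, 158.4]), 76.14) 0.03732154155017816
handle local x -0.15568785655149556 -0.08000035476133283
-0.15 [-0.008   0.0025  0.013 ]
-0.14 [-0.0081  0.0021  0.0123]
-0.13 [-0.0074  0.0021  0.0124]
-0.12 [-0.0083  0.0021  0.0126]
-0.11 [-0.0084  0.0021  0.0127]
-0.1 [-0.0085  0.0022  0.012 ]
-0.09 [-0.0086  0.0014  0.0121]
y ext [-0.06148461  0.06536122] x [-0.06593615 -0.06577596 -0.06524405 -0.00074924]
[-0.04360565  0.76034844 -0.12776593  1.68876885  0.13654577  0.70116741
  1.25297462]
[-0.15540799  0.57790721 -0.11545145  2.2129372   0.18001886  0.35912805
  1.07300437]
[-0.63589572  0.61192088 -0.12352774  2.10400817  0.1688666   0.43470243
  0.43515478]
```

View pics/w1.png

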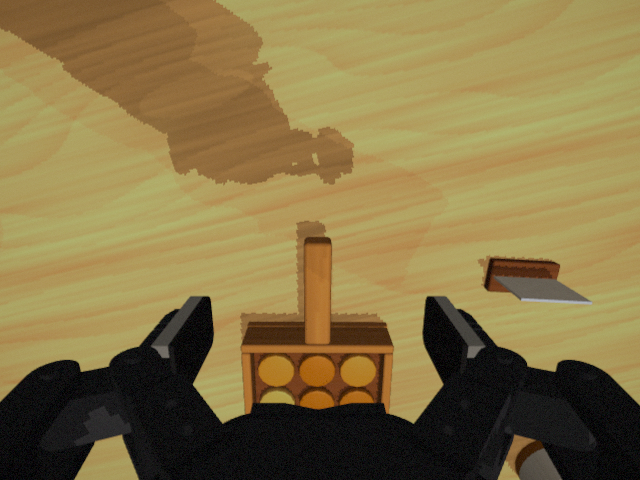

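Wrist view: the handle is centred at (318,290) and the front wall at row ~345, with clear counter around it. The handle lies 2 mm to the left of my estimate, and its end matches. Now I'll grasp it.

```bash
python3 - <<'E'
from h import *
h=hd(-14.0); l=np.array([-h[1],h[0]]); g=np.array([.38423,.30382])+.0021*l; q=quat(-14.0)
ctrl.movep([*g,.09],q)
ctrl.movel([*g,.0105],max_speed=.08)
s=get_state();print(s['time'],s['tcp_pos'],s['contact_force'])
ctrl.close_gripper(force=45)
s=get_state();print(s['time'],s['tcp_pos'],s['width'],s['contact_force'],s['wrist_torque'])
p,d=vision.grab_frame('side');cv2.imwrite('pics/s2.png',p)
W=world('side',d)
r=models.masks_of('side','tray')[0];P=W[r['mask']&(d>0)];P=P[(P[:,2]>.034)&(P[:,2]<.047)];print(rect(P))
p,d=vision.grab_frame('top');cv2.imwrite('pics/t2.png',p);W=world('top',d)
r=models.masks_of('top','tray')[0];P=W[r['mask']&(d>0)];P=P[(P[:,2]>.03)&(P[:,2]<.047)];print(rect(P))
E
```

```text
3.925 [0.38496876 0.30606404 0.01092664] [ 0.08905472  0.27300604 -0.66136196]
4.525 [0.38479964 0.30580452 0.01068343] 0.021140093303050646 [-0.65015338 -0.1050541   3.35280917] [-0.14562958  0.07366235 -0.09960697]
(array([461.3, 287.5]), array([131.9, 218.8]), 76.49)
(array([463.3, 284. ]), array([131.8, 216.3]), 75.16)
```

View pics/s2.png

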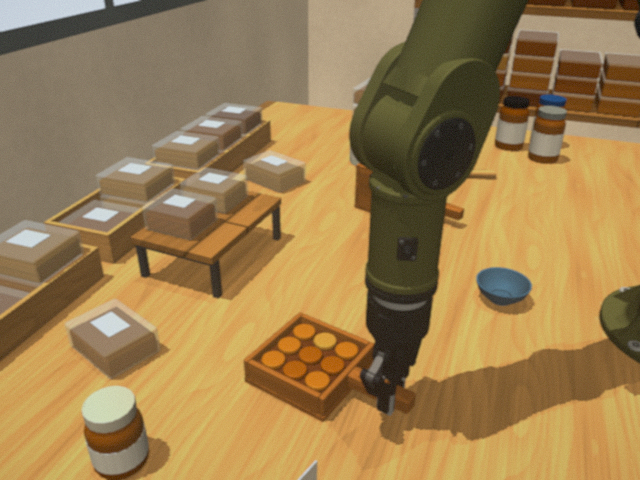

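The side view shows the gripper closed on the handle at about (385,385) and the tray flat. The top camera reads y about 3.5 mm lower than the gripper and the side camera do, so I'll compare tray and shelf within one camera. Next: slide to a spot in front of the shelf.

```bash
python3 - <<'E'
from h import *
z=get_state()['tcp_pos'][2]
ctrl.movel([.4515,.070,.0109],quat(-4.4),max_speed=.1)
s=get_state();print(s['time'],s['tcp_pos'],s['eef_rot'],s['width'],s['contact_force'],s['wrist_torque'])
for n in ['top','side']:
    p,d=vision.grab_frame(n);cv2.imwrite(f'pics/{n}3.png',p);np.save(f'{n}_d3.npy',d);W=world(n,d)
    for t in ['tray','shelf']:
      for r in models.masks_of(n,t)[:1]:
        np.save(f'm3_{n}_{t}.npy',r['mask'])
        P=W[r['mask']&(d>0)];lo,hi=(.03,.047) if t=='tray' else (.07,.094)
        P=P[(P[:,2]>lo)&(P[:,2]<hi)];print(n,t,r['p'],rect(P))
E
```

```text
7.325 [0.45126977 0.06984957 0.01074871] [-2.72883959e-04  3.84780798e-02  9.99259380e-01 -2.31233199e-04] 0.021112429778237615 [-1.13417717  1.42079917 -0.916107  ] [0.09782705 0.05090128 0.08564268]
top tray 0.82 (array([576.8,  57.9]), array([130.1, 127.6]), 85.15)
top shelf 0.85 (array([781.1,  41.2]), array([240.1, 162.4]), 85.61)
side tray 0.9 (array([531. ,  66.4]), array([132.9, 221.1]), 84.98)
side shelf 0.71 (array([781.1,  44.7]), array([247.4, 162.2]), 85.64)
```

View pics/side3.png

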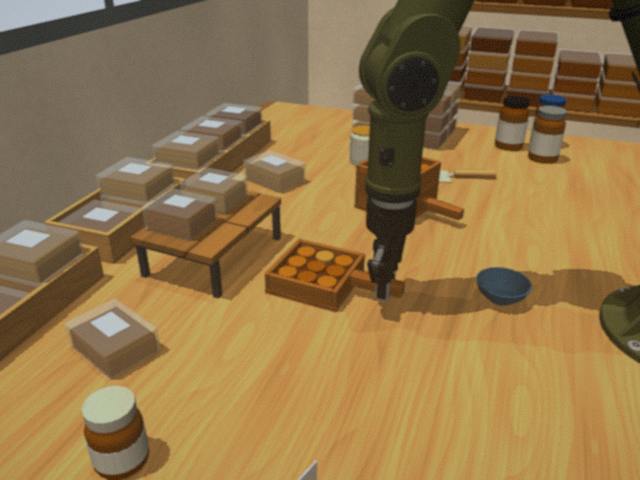

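View pics/top3.png

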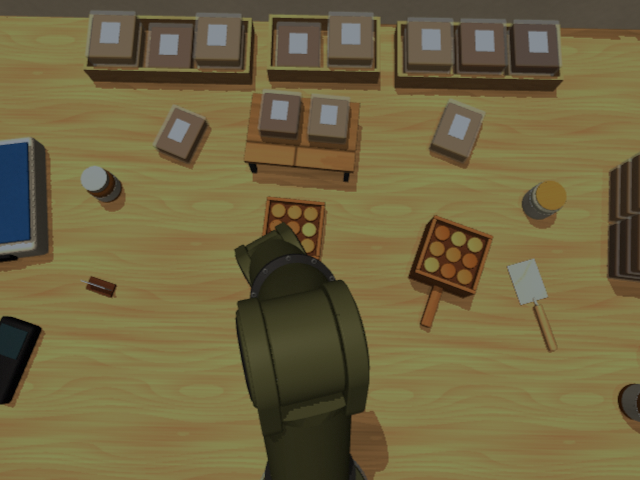

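```bash
cat >> h.py <<'E'
def onplane(n,z0):
    i=vision.camera_info(n);K=i['mtx'];v,u=np.mgrid[0:480,0:640]
    r=np.stack([(u-K[0,2])/K[0,0],(v-K[1,2])/K[1,1],np.ones(u.shape)],-1)@i['R'];C=-i['R'].T@i['t']
    return (C+r*((z0-C[2])/r[...,2])[...,None])[...,:2]
def edges(n,d,mask,z0,c,deg,hx,hy,tol=.008,band=.012):
    # returns dict of edge line fits in local frame (offset mm at mid, slope deg)
    W=world(n,d);m=(d>0)&(abs(W[...,2]-z0)<band)
    if mask is not None: m&=cv2.dilate(mask.astype(np.uint8),np.ones((5,5)))>0
    Q=onplane(n,z0)[m];h=hd(deg);L=(Q-c)@np.array([h,[-h[1],h[0]]]).T
    out={}
    for nm,a,sg,half,oth in [('front',0,-1,hx,hy),('back',0,1,hx,hy),('right',1,-1,hy,hx),('left',1,1,hy,hx)]:
        b=1-a;bins=np.arange(-oth*.85,oth*.85,.004);pts=[]
        for t in bins:
            k=(abs(L[:,b]-t)<.002)&(abs(L[:,a]-sg*half)<.02)
            if k.sum()>3: pts.append((t,(sg*L[k,a]).max()*sg))
        pts=np.array(pts)
        if len(pts)<6: continue
        for _ in range(4):
            f=np.polyfit(pts[:,0],pts[:,1],1);e=abs(pts[:,1]-np.polyval(f,pts[:,0]));g=e<max(.002,1.5*np.median(e))
            if g.sum()<6: break
            pts=pts[g]
        f=np.polyfit(pts[:,0],pts[:,1],1)
        out[nm]=(round(f[1]*1000,1),round(np.degrees(np.arctan(f[0]))*(1 if a==1 else -1),2),len(pts))
    return out
E
python3 - <<'E'
from h import *
for n in ['top','side']:
    for k in '03':
        d=np.load(f'{n}_d{k}.npy')
        m=np.load(f'm3_{n}_shelf.npy')
        print(n,k,'shelf',edges(n,d,m,.085,np.array([.781,.043]),-4.4,.08,.12))
    print(n,'tray',edges(n,d,np.load(f'm3_{n}_tray.npy'),.040,np.array([.5759,.0600]),-4.8,.065,.065))
E
```

```text
top 0 shelf {'front': (np.float64(-82.0), np.float64(-0.21), 51), 'back': (np.float64(79.3), np.float64(0.28), 7), 'right': (np.float64(-121.0), np.float64(-0.05), 34), 'left': (np.float64(116.9), np.float64(0.11), 34)}
top 3 shelf {'front': (np.float64(-82.2), np.float64(-0.12), 50), 'back': (np.float64(79.3), np.float64(0.28), 7), 'right': (np.float64(-121.0), np.float64(-0.05), 34), 'left': (np.float64(116.9), np.float64(0.1), 34)}
top tray {'front': (np.float64(-37.3), np.float64(-23.0), 6), 'back': (np.float64(63.3), np.float64(0.1), 28), 'right': (np.float64(-66.2), np.float64(0.06), 28), 'left': (np.float64(61.9), np.float64(0.16), 20)}
side 0 shelf {'front': (np.float64(-89.8), np.float64(0.23), 50), 'back': (np.float64(101.4), np.float64(13.65), 6), 'right': (np.float64(-116.3), np.float64(-0.49), 15), 'left': (np.float64(136.0), np.float64(-0.13), 33)}
side 3 shelf {'front': (np.float64(-89.8), np.float64(0.14), 50), 'back': (np.float64(101.4), np.float64(13.65), 6), 'right': (np.float64(-116.4), np.float64(-0.67), 15), 'left': (np.float64(136.6), np.float64(-0.42), 31)}
side tray {'front': (np.float64(-75.3), np.float64(4.31), 28), 'back': (np.float64(63.0), np.float64(0.76), 28), 'right': (np.float64(-62.0), np.float64(0.74), 27), 'left': (np.float64(80.8), np.float64(0.0), 28)}
```

```bash
python3 - <<'E'
from h import *
c=np.array([.781,.043]);h=hd(-4.4);Rm=np.array([h,[-h[1],h[0]]]).T
ct=np.array([.5759,.0602]);ht=hd(-4.4)
for n in ['top','side']:
    d=np.load(f'{n}_d3.npy');W=world(n,d);
    for nm,c0,z0,hx,hy in [('shelf',c,.085,.08,.12),('tray',ct,.04,.065,.065)]:
        m=np.load(f'm3_{n}_{nm}.npy')&(d>0)
        P=W[m];L=np.c_[(P[:,:2]-c0)@Rm,P[:,2]]
        k=(L[:,2]>z0-.011)&(L[:,2]<z0+.006);L=L[k]
        for e,a,sg,half,oth in [('front',0,-1,hx,hy),('back',0,1,hx,hy),('right',1,-1,hy,hx),('left',1,1,hy,hx)]:
            o=[]
            T=[]
            for t in np.arange(-oth*.85,oth*.85,.006):
                b=(abs(L[:,1-a]-t)<.003)&(abs(L[:,a]-sg*half)<.012)
                if b.sum()>4:o.append(sg*np.percentile(sg*L[b,a],92));T.append(t)
            if len(o)>5:
                f=np.polyfit(T,o,1);print(n,nm,e,'med %.1f slope %.2f n %d'%(np.median(o)*1e3,np.degrees(f[0])*(1 if a else -1),len(o)))
    p,_=vision.grab_frame(n)
    x0,y0=(220,70) if n=='top' else (120,160)
    cv2.imwrite(f'pics/{n}3z.png',cv2.resize(p[y0:y0+150,x0:x0+200],None,fx=4,fy=4,interpolation=cv2.INTER_CUBIC))
E
```

```text
top shelf front med -79.7 slope -0.00 n 34
top shelf back med 78.5 slope 0.40 n 6
top shelf right med -120.3 slope -0.05 n 23
top shelf left med 116.1 slope 0.25 n 23
top tray back med 63.1 slope -0.38 n 19
top tray right med -66.2 slope -0.12 n 19
top tray left med 60.3 slope 1.93 n 13
side shelf front med -79.8 slope 0.02 n 34
side shelf right med -116.0 slope 1.00 n 10
side shelf left med 122.1 slope -0.01 n 23
side tray front med -65.9 slope 0.41 n 19
side tray back med 61.0 slope 1.21 n 19
side tray right med -60.0 slope -0.14 n 19
side tray left med 66.8 slope -0.03 n 19
```

View pics/top3z.png

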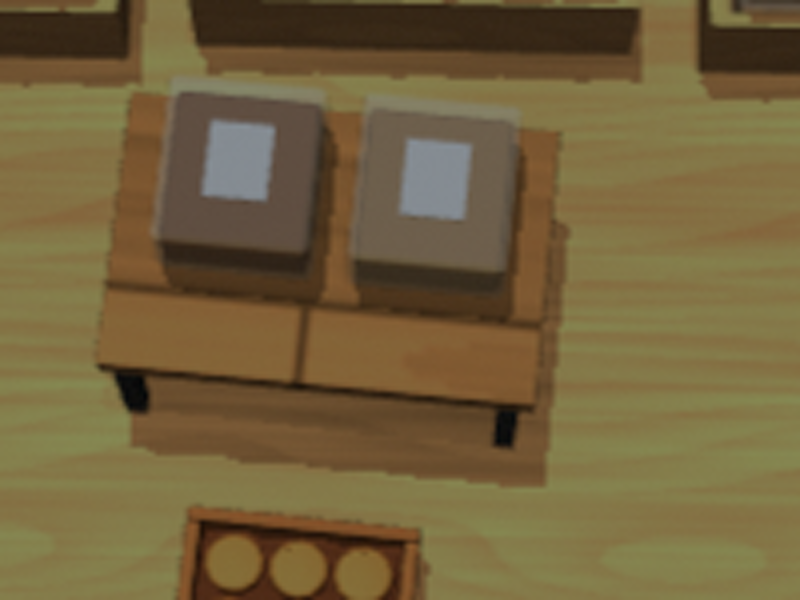

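The zoom shows the tray squarely aligned with the shelf mouth and the legs at about (132,390) and (505,428). Both cameras put the shelf at about (0.782, 0.0432), heading −4.4°. I'll slide in and stop 4 mm short to check.

```bash
python3 - <<'E'
from h import *
h=hd(-4.4);c=np.array([.782,.0432])
ctrl.movel([*(c-.30*h),.0109],quat(-4.4),max_speed=.06)
ctrl.movel([*(c-.144*h),.0109],quat(-4.4),max_speed=.06)
s=get_state();print(s['time'],s['tcp_pos'],c-.144*h,s['width'],s['contact_force'],s['wrist_torque'])
for n in ['top','side']:
    p,d=vision.grab_frame(n);np.save(f'{n}_d4.npy',d);cv2.imwrite(f'{n}4raw.png',p)
    x0,y0=(220,70) if n=='top' else (120,160)
    cv2.imwrite(f'pics/{n}4z.png',cv2.resize(p[y0:y0+150,x0:x0+200],None,fx=4,fy=4,interpolation=cv2.INTER_CUBIC))
p,d,W=wworld();cv2.imwrite('pics/w4.png',p)
E
```

```text
11.15 [0.63836858 0.05424675 0.01094817] [0.6384244  0.05424754] 0.021246900605020092 [-0.46788628  0.2632454  -0.66871287] [ 0.02622834  0.19140639 -0.02491224]
```

View pics/side4z.png

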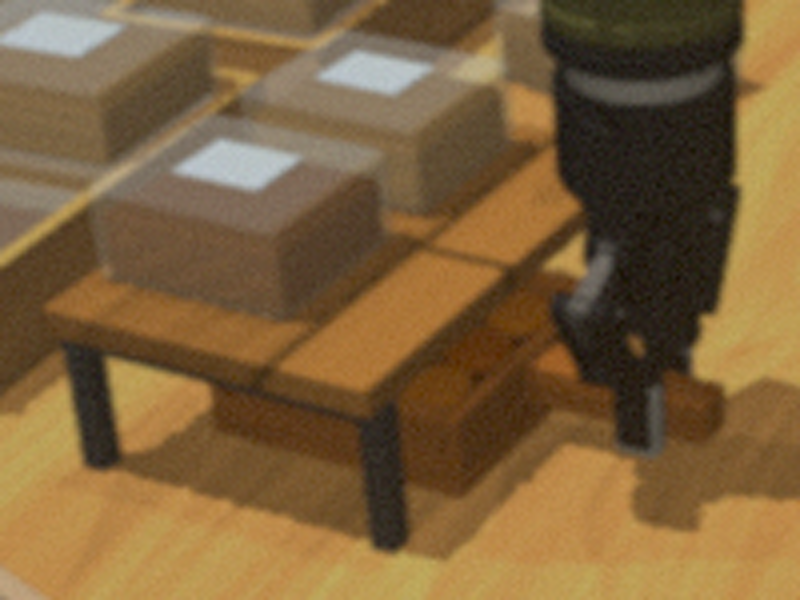

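View pics/w4.png

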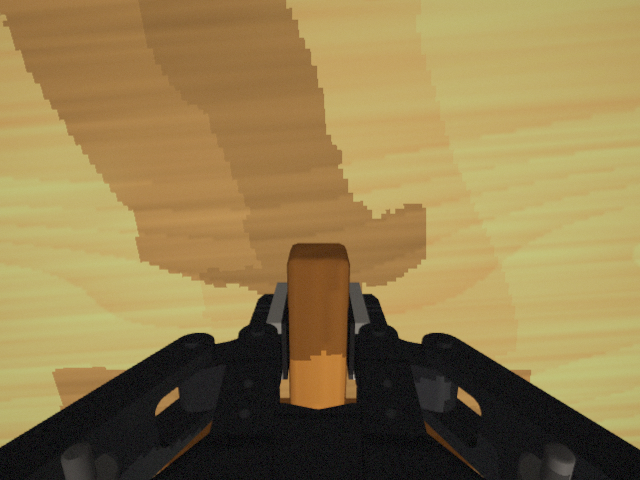

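View pics/top4z.png

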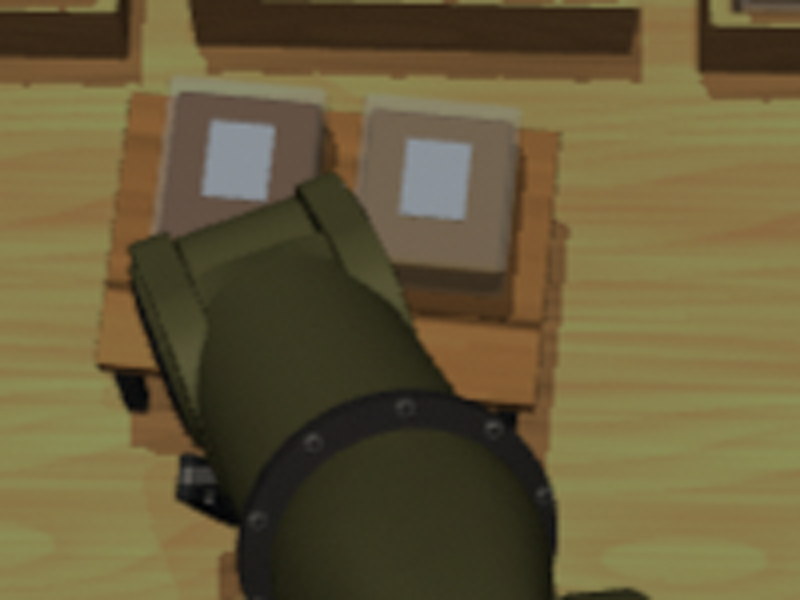

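The side zoom shows the tray in the bay, with its front wall running from (460,490) to (590,330), just proud of the board edge. The wrist view shows the handle (318,320) held squarely. Next I'll measure wall against edge in the side depth.

```bash
cat >> h.py <<'E'
def check(n,d,c=np.array([.782,.0432]),deg=-4.4):
    W=world(n,d);h=hd(deg);L=np.concatenate([(W[...,:2]-c)@np.array([h,[-h[1],h[0]]]).T,W[...,2:]],-1)[d>0]
    def stat(nm,k,a):
        q=L[k]
        if len(q)<10: print(n,nm,'few',len(q));return
        f=np.polyfit(q[:,1-a],q[:,a],1);print(n,nm,len(q),'med %.1f mm, slope %.2f deg'%(np.median(q[:,a])*1e3,np.degrees(f[0])*(1 if a else -1)))
    x,y,z=L.T
    stat('board front face',(abs(x+.08)<.007)&(z>.073)&(z<.082)&(abs(y)<.11),0)
    stat('tray front wall',(abs(x+.08)<.012)&(z>.008)&(z<.034)&(abs(y)<.06)&(abs(y)>.014),0)
    stat('tray left wall',(abs(y-.065)<.008)&(z>.008)&(z<.034)&(x<.03)&(x>-.075),1)
    stat('handle left face',(abs(y-.011)<.008)&(z>.02)&(z<.036)&(x<-.09)&(x>-.165),1)
    stat('left legs out face',(abs(y-.112)<.007)&(z>.01)&(z<.055)&(abs(x)<.082),1)
    stat('board left face',(abs(y-.12)<.007)&(z>.073)&(z<.082)&(abs(x)<.075),1)
E
python3 - <<'E'
from h import *
check('side',np.load('side_d4.npy'))
E
```

```text
side board front face 241 med -80.2 mm, slope 0.08 deg
side tray front wall 195 med -84.2 mm, slope 3.30 deg
side tray left wall 368 med 65.6 mm, slope -0.23 deg
side handle left face 209 med 12.1 mm, slope -1.98 deg
side left legs out face 395 med 112.2 mm, slope -0.03 deg
side board left face 358 med 120.8 mm, slope 0.00 deg
```

```bash
python3 - <<'E'
from h import *
h=hd(-4.4);c=np.array([.782,.0432])
ctrl.movel([*(c-.140*h),.0109],quat(-4.4),max_speed=.03)
s=get_state();print(s['time'],s['tcp_pos'],s['contact_force'])
p,d=vision.grab_frame('side');check('side',d)
ctrl.pause(.3);ctrl.ungrasp()
print(get_state()['width'],get_state()['contact_force'])
p,d=vision.grab_frame('side');check('side',d)
ctrl.movel([*(c-.145*h),.10],max_speed=.08)
ctrl.movel([*(c-.26*h),.24],max_speed=.15)
for n in ['top','side']:
    p,d=vision.grab_frame(n);np.save(f'{n}_d5.npy',d);check(n,d)
    x0,y0=(220,70) if n=='top' else (120,160)
    cv2.imwrite(f'pics/{n}5.png',p)
    cv2.imwrite(f'pics/{n}5z.png',cv2.resize(p[y0:y0+150,x0:x0+200],None,fx=4,fy=4,interpolation=cv2.INTER_CUBIC))
r=models.masks_of('side','deep_tray')[0];P=world('side',d)[r['mask']&(d>0)];print('deep',rect(P[(P[:,2]>.092)&(P[:,2]<.11)]))
print(get_state()['time'])
E
```

```text
11.5833 [0.64313692 0.05389435 0.01096082] [ 1.03057404  0.03075829 -0.43536743]
side board front face 241 med -80.0 mm, slope -0.05 deg
side tray front wall 186 med -79.6 mm, slope -0.32 deg
side tray left wall 366 med 65.6 mm, slope -0.13 deg
side handle left face 205 med 12.0 mm, slope -1.60 deg
side left legs out face 398 med 112.2 mm, slope -0.02 deg
side board left face 341 med 120.8 mm, slope -0.12 deg
0.08518516143335683 [ 0.18548344 -0.3403438   0.42346782]
side board front face 238 med -80.2 mm, slope -0.07 deg
side tray front wall 175 med -80.1 mm, slope -0.13 deg
side tray left wall 365 med 65.6 mm, slope -0.22 deg
side handle left face 145 med 12.3 mm, slope 0.11 deg
side left legs out face 395 med 112.2 mm, slope 0.03 deg
side board left face 345 med 120.9 mm, slope 0.08 deg
top board front face 48 med -80.1 mm, slope -1.20 deg
top tray front wall 54 med -80.6 mm, slope -2.50 deg
top tray left wall few 0
top handle left face few 0
top left legs out face few 0
top board left face few 7
side board front face 309 med -80.1 mm, slope 0.03 deg
side tray front wall 260 med -80.2 mm, slope -0.29 deg
side tray left wall 364 med 65.6 mm, slope -0.17 deg
side handle left face 283 med 12.1 mm, slope -0.16 deg
side left legs out face 397 med 112.3 mm, slope -0.19 deg
side board left face 341 med 120.8 mm, slope -0.00 deg
deep (array([ 514.7, -276.6]), array([132.8, 131.8]), 70.42)
15.4
```

View pics/side5z.png

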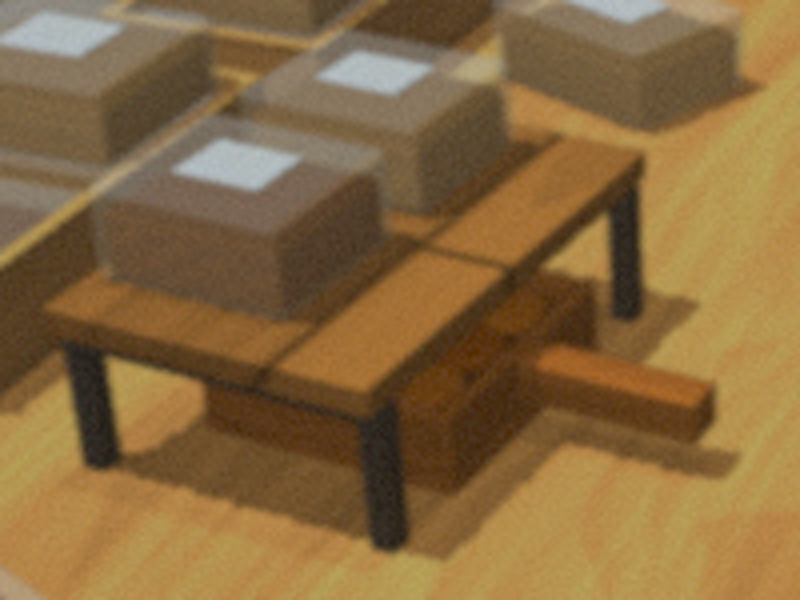

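View pics/top5.png

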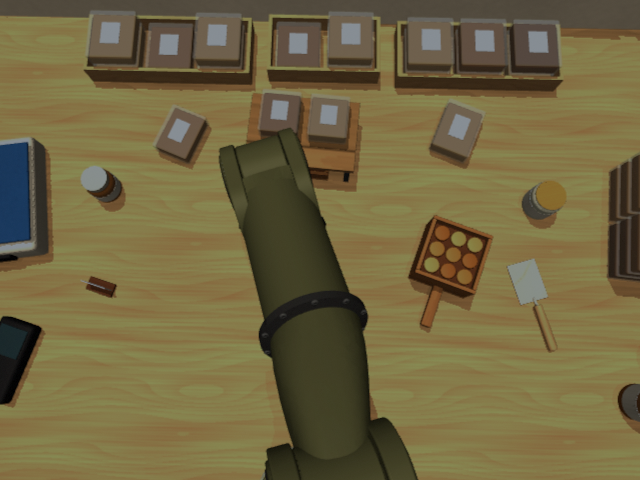

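The tray is seated: its front wall runs from (450,490) to (595,290) in the side zoom, in line with the board edge, and the handle points out. The deep tray, at (452,258) in the top view, hasn't moved. I'm handing in.

```bash
python3 - <<'E'
from h import *
ticket.close_job();print(get_state()['time'])
E
```

```text
the job is handed in; nothing more can be done
the job is handed in; nothing more can be done
```

The low tray is under the shelf with its handle pointing out at the front. I slid it along the counter by the handle, straight in between the legs, then let go and backed the arm off. The job was handed in at about 15 s of the 46 s allowed.

| Last check, side camera | Reading |
|---|---|
| Tray front wall, in the shelf frame | -80.2 mm, against -80.1 mm for the board's front edge, so flush to about 0.1 mm |
| Tray heading compared with the shelf | within about 0.3° |
| Tray left wall | 65.6 mm. The ideal is 65.0 mm; the board and leg faces read 0.3–0.8 mm high in the same frame, so it sits midway to within about 0.5 mm |
| Deep tray | within about 2 mm of where it was first measured (camera noise) |

- **Contact:** outside forces on the wrist were under 4 N each time I checked. I saw no sign of the tray touching the shelf, though I did not record force continuously while it moved.
- **Level:** I did not measure tilt. The gripper stayed within 0.3 mm of the same height at each check, and the tray looks flat in the last picture.
- **Disagreements:** the top camera read y about 2–4 mm lower than the arm and the side camera. I therefore compared tray and shelf within one camera each time. The final top view was mostly blocked by the arm; its few points put the front wall within 0.5 mm of the edge, but its slope reading (-2.5°) was too noisy to use.

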